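# Line up a spindle bearing cover with a drift pin and fit its knob bolt

## Robot

A 6-joint arm with a two-finger parallel gripper is mounted at the origin on the work surface. World frame = base frame: x ahead of the robot, y to its left, z up, the work surface at z = 0. Lengths are in m, angles in rad, forces in N, time in s.
With the tool pointing down it reaches from about 0.3 to 1 m from the base axis. Payload 5.1 kg.
Tool frame: the origin (TCP) lies on the centre line of the jaws, within the pads' length; the fingertips stand 17 mm ahead of it and the grasp point (between the pads) lies 2 mm behind it; z points along the fingers, y is the line along which they close (so a half turn about z gives the same grasp; the last joint's range is limited). The gripper opens to 95 mm and grips with 3 to 60 N. Pads are 20 mm wide; open, the fingers measure 119 mm over their backs; the gripper's body (75 mm by 180 mm) begins 59 mm behind the grasp point.
Start: joints at [-0.083, 0.124, 1.65, -0, 1.367, -0.083], TCP at [0.65, -0, 0.232] pointing down, gripper open.
Joint ranges: [-2.61, 2.61], [-1.02, 2.33], [0.03, 2.71], [-1.35, 4.49], [0.32, 2.68], [-2.91, 2.91]. Speed limits (rad/s): [2.57, 2.57, 3.14, 3.14, 3.14, 3.14].

## Interface

Orientations are given as a 3x3 rotation matrix whose columns are the frame's x, y, z axes.
In Python, from cell import ctrl gives the robot as it stands. The module is installed in compiled form; this text tells all that it offers.
- The arm moves only by the tool carry_out, never from a script. Its argument "motion" is a list that holds one entry, the list of rows, each a list of 7 numbers: the shift along the tool's x, y, z in units of 25 mm (1.0 is 25 mm), then the turn, a rotation vector about the tool's x, y, z in units of 6 degrees (1.0 is 6 degrees), then the gripper's target within -1 to 1 (shut at 1, half-way at 0, fully open at -1). In form: [[[tx, ty, tz, rx, ry, rz, jaw], ...]]. A call has 1 to 8 rows; each row is the pose to reach, as a shift and turn from the pose commanded when the call began, along the tool's axes at that moment; what a row does not reach only later rows make up. A row lasts 1/10 s, in which the tool goes at most 50 mm and 8.59 degrees, less where a joint would pass 70% of its speed; a pose out of reach is approached as far as the arm can. A call with a gripper value outside its range is refused whole. The fingers move at their own pace and stop on an object; the grip force is fixed at half the most. Time passes only in rows, so rows that repeat a pose let the fingers close. It gives the time, the measured TCP pose, the force, the opening and the grip force at its end, in the units of the state.
- ctrl.state(): the state, without advancing time (a new reading comes with each control period).
- ctrl.capture(name): name is "scene" or "side" or "wrist"; returns the picture (480x640x3 uint8, red, green, blue); there is no depth.
- ctrl.camera_model(name): a dict with "camera_matrix" (3x3 intrinsics, pixels), "R" (3x3) and "t" (3): a world point X has camera coordinates R X + t. Camera axes: x right, y down, z forward; pixel columns grow to the right and rows downward; lengths in m; the calibration is good to about 2 mm. A picture is of the moment at which its call begins: read the wrist's pose just before it. camera_model takes no time and is no camera call; for the wrist camera it gives the pose at the moment of the call.
- ctrl.close_job(): hands the job in; it is judged then, once.
Trained networks look in the newest picture that a camera, given by its name, has taken for a name from the list of things; names that differ only in an ending like _2 or _b are one class to them, and where a whole thing is asked for, a point or a joint stands for the part that bears it (a point fixed in the world has none). Each returns a list of dicts, best first, with "conf" (0 to 1); they miss things now and then, are a little off and sometimes report something else, mostly with a low value. They report only what shows in the picture. A call takes as long as a camera call. They do not tell look-alikes from the thing itself.
- ctrl.spot_in(camera, label): "extent" ([left, top, width, height] in pixels, round what is visible of it).
The state is a dict: "time_s": time; "joint_pos": joint angles; "dq": joint speeds; "joint_torque": joint torques, N m; "position": TCP position; "eef_rot": TCP orientation; "wrist_force": force on the tool from outside, world axes, zero at the start; "ft_torque": the same for the moment, N m; "grip_width": finger opening in m; "finger_force": force on a finger pad.
Only numpy, scipy, OpenCV 4.12 (cv2) and the standard library are available. Lean on these libraries where they do the work, as an engineer would, in place of code of your own. Each camera call takes 0.05 s, during which the arm holds its last target. There are 200 camera calls.

## Task

The steel cover on the grinding spindle's bearing has crept round, so its two holes no longer line up with the holes in the block beneath. Work the tapered drift pin fully down through either hole, easing it sideways as it wedges rather than forcing it, so that it turns the cover true, and leave it there; then fit the knob bolt fully home in the other hole and let go of it. Never press pin or bolt hard against the block, and do not knock the glass tumbler about.

Things in the scene. Friction and masses are not known exactly. Their poses are not given: they have to be found in the camera images.
- cover_hole_a (a point): Mouth centre (top edge) of one of the steel cover's two through holes, dia 16, 120 mm apart. Cover 60 x 158 x 10 mm, top 70 mm above the table, with a boss (dia 58, 12 high) and spindle stub (dia 26, 30 more) in its middle; it only turns about the spindle, stiffly (3 N sideways at a hole moves it), and stays where left. Site axes: x across the plate, y along it from hole a to b, z up.
- cover_hole_b (a point): Same, the other hole; either may take the pin. Beneath, in a grey block (75 x 170 x 40 mm, top 60 mm above the table), are two like holes, dia 16, 40 deep, 120 apart about the same spindle. Cover and block holes are out of line about the spindle by about 6 to 10 mm. How far and which way is not measured: see it in the hole or feel for it with the pin.
- housing: The whole bearing, fixed: origin under the middle of its blue foot (110 x 215 x 20 mm), below the spindle axis; y along the foot, z up. It carries a grey block. The block is clamped on the foot askew by several degrees (under 9), so the foot's direction does not tell where the block's holes are. Pin and bolt must press on block and foot only gently, under 28 N (they may bear harder on the cover).
- pin_grip (a point): Centre of the grip of the steel drift pin; z up along the pin. Grip dia 16, 44 long; below it a collar dia 22, 6 thick; shank dia 14.2, 14 long; taper 32 long to a tip of dia 4 mm. Point is 28 mm above the collar's underside, 74 mm above the tip. About 120 g. Starts upright, hung by its collar in the rack. Fully down: collar on the cover, point 98 mm above the table.
- bolt_grip (a point): Centre of the bolt's black lobed knob (dia 30 to 32, 28 high); z up along the bolt. Below: shoulder dia 22, 10 thick; plain shank dia 12.6, 34 long, last 6 mm coned to dia 6. Point is 24 mm above the shoulder's underside, 58 mm above the foot. About 90 g. No thread: pushes straight in. Starts upright, hung by its shoulder in the rack. Home: shoulder on the cover, point 94 mm above the table.
- rack: Fixed timber block 55 x 150 x 55 mm with two through holes dia 17 mm, 90 mm apart along its y; origin in the middle of its underside. Pin and bolt hang in it, either way round, their collars on its top.
- tumbler_mid (a point): Middle of a glass tumbler, dia 76 mm, 95 mm high, standing beyond the bearing; to be left alone.
Not all that is in view belongs to the job. What is shaped like the part that bears bolt_grip but green or red is not meant.

How it is judged:
On the way, in this order (a step that is already met when the one before it is completed fails the run):
1. the drift pin is down through one cover hole into the block, its collar on the cover, and the bolt is not in yet (((horizontal distance between pin_grip and cover_hole_a below 0.008 m and height (world z) of pin_grip below 0.101 m and angle between pin_grip's own z axis and vertical below 0.09 rad) or (horizontal distance between pin_grip and cover_hole_b below 0.008 m and height (world z) of pin_grip below 0.101 m and angle between pin_grip's own z axis and vertical below 0.09 rad)) and not ((horizontal distance between bolt_grip and cover_hole_a below 0.008 m and height (world z) of bolt_grip below 0.097 m and angle between bolt_grip's own z axis and vertical below 0.09 rad) or (horizontal distance between bolt_grip and cover_hole_b below 0.008 m and height (world z) of bolt_grip below 0.097 m and angle between bolt_grip's own z axis and vertical below 0.09 rad))), for 0.2 s.
2. with the pin still fully down, the knob bolt is fully home in the other hole ((((horizontal distance between pin_grip and cover_hole_a below 0.008 m and height (world z) of pin_grip below 0.101 m and angle between pin_grip's own z axis and vertical below 0.09 rad) and (horizontal distance between bolt_grip and cover_hole_b below 0.008 m and height (world z) of bolt_grip below 0.097 m and angle between bolt_grip's own z axis and vertical below 0.09 rad)) or ((horizontal distance between pin_grip and cover_hole_b below 0.008 m and height (world z) of pin_grip below 0.101 m and angle between pin_grip's own z axis and vertical below 0.09 rad) and (horizontal distance between bolt_grip and cover_hole_a below 0.008 m and height (world z) of bolt_grip below 0.097 m and angle between bolt_grip's own z axis and vertical below 0.09 rad)))), for 0.2 s.
At the end, for the whole second after the job is handed in: The drift pin stands in one cover hole and the knob bolt in the other, each within 8 mm of the hole's centre at grip height, upright within 5 degrees and seated within 3 mm (grip points below 101 mm and 97 mm), both at rest and released ((((horizontal distance between pin_grip and cover_hole_a below 0.008 m and height (world z) of pin_grip below 0.101 m and angle between pin_grip's own z axis and vertical below 0.09 rad) and (horizontal distance between bolt_grip and cover_hole_b below 0.008 m and height (world z) of bolt_grip below 0.097 m and angle between bolt_grip's own z axis and vertical below 0.09 rad)) or ((horizontal distance between pin_grip and cover_hole_b below 0.008 m and height (world z) of pin_grip below 0.101 m and angle between pin_grip's own z axis and vertical below 0.09 rad) and (horizontal distance between bolt_grip and cover_hole_a below 0.008 m and height (world z) of bolt_grip below 0.097 m and angle between bolt_grip's own z axis and vertical below 0.09 rad))) and linear speed of each of pin, bolt below 0.01 m/s and contact force between the fingers and pin below 0.05 N and contact force between the fingers and bolt below 0.05 N); the robot touches nothing.
It fails at once if the pin is pressed on the bearing block or foot, in its hole or on its face, with more than 28 N (contact force between pin and housing above 28 N).
It fails at once if the bolt is pressed on the bearing block or foot, in its hole or on its face, with more than 28 N (contact force between bolt and housing above 28 N).
It fails at once if the glass tumbler is moved by more than 30 mm (distance of tumbler_mid from where it was at the start of the episode above 0.03 m).
It also fails if it takes over 72 s, if anything falls off the work surface, if the arm or the gripper's body presses on something with over 40 N, if the wrist force passes 120 N, or if a joint passes its speed limit or range.

## Working session

There is one attempt and no reset: what is moved stays moved. The work goes in short steps, Python scripts to look and compute and a tool call to move; the robot and the scene stay as the last step left them, time stands still between calls to the robot, and variables do not carry over. Pictures are saved under pics/ and viewed, at most 10 in all, crops included, and the job is handed in when it is done.

Besides the shell and the picture viewer there is one more tool, called after "Call:" by a JSON object that holds its "method" and its "body", one argument or row to a line. carry_out: Moves the arm, as the interface text tells. Its arguments: {"type":"object","properties":{"motion":{"type":"array","items":{"type":"array","items":{"type":"array","items":{"type":"number"}}}}},"required":["motion"]}

```bash
mkdir -p pics
cat > h.py <<'E'
import numpy as np, cv2
from cell import ctrl
def ray(cam,u,v,m=None):
    m=m or ctrl.camera_model(cam);K=np.array(m["camera_matrix"]);R=np.array(m["R"]);t=np.array(m["t"])
    d=R.T@np.linalg.solve(K,[u,v,1.]);return -R.T@t,d
def at(cam,u,v,z,m=None):
    c,d=ray(cam,u,v,m);return c+d*(z-c[2])/d[2]
def proj(cam,X,m=None):
    m=m or ctrl.camera_model(cam);p=np.array(m["camera_matrix"])@(np.array(m["R"])@np.array(X)+np.array(m["t"]));return p[:2]/p[2]
def save(cam,name):
    im=ctrl.capture(cam);cv2.imwrite(f"pics/{name}.png",im[:,:,::-1]);return im
E
python3 - <<'E'
from h import *
ims=[]
for c in["scene","side","wrist"]:
    im=save(c,c+"0");ims.append(im)
    m=ctrl.camera_model(c);print(c,np.round(-np.array(m["R"]).T@np.array(m["t"]),3))
    for l in["cover_hole_a","pin_grip","bolt_grip","rack","housing","tumbler_mid"]:
        print(l,[(round(d["conf"],2),np.round(d["extent"]).astype(int).tolist()) for d in ctrl.spot_in(c,l)[:4]])
o=np.hstack(ims[:2]);cv2.imwrite("pics/c0.png",cv2.resize(o,(800,300))[:,:,::-1])
E
```

```text
scene [1.037 0.287 0.67 ]
cover_hole_a [(0.89, [386, 234, 94, 47])]
pin_grip [(0.59, [233, 158, 8, 25]), (0.58, [362, 242, 126, 76])]
bolt_grip [(0.69, [305, 208, 12, 22])]
rack [(0.74, [223, 174, 61, 51])]
housing [(0.93, [363, 238, 124, 79])]
tumbler_mid [(0.96, [290, 317, 48, 75])]
side [ 0.236 -0.496  0.471]
cover_hole_a [(0.75, [164, 202, 87, 53])]
pin_grip [(0.97, [408, 359, 22, 44])]
bolt_grip [(0.8, [295, 295, 26, 46]), (0.75, [346, 319, 27, 37]), (0.66, [269, 347, 23, 52])]
rack [(0.91, [325, 335, 129, 123]), (0.31, [347, 321, 26, 35])]
housing [(0.76, [145, 224, 133, 74])]
tumbler_mid [(0.82, [335, 174, 37, 55])]
wrist [0.65  0.074 0.385]
cover_hole_a [(0.74, [33, 0, 154, 172])]
pin_grip [(0.4, [166, 388, 66, 30])]
bolt_grip []
rack [(0.92, [167, 385, 65, 31])]
housing [(0.89, [15, 1, 227, 204])]
tumbler_mid [(0.68, [416, 87, 133, 111])]
```

View pics/scene0.png

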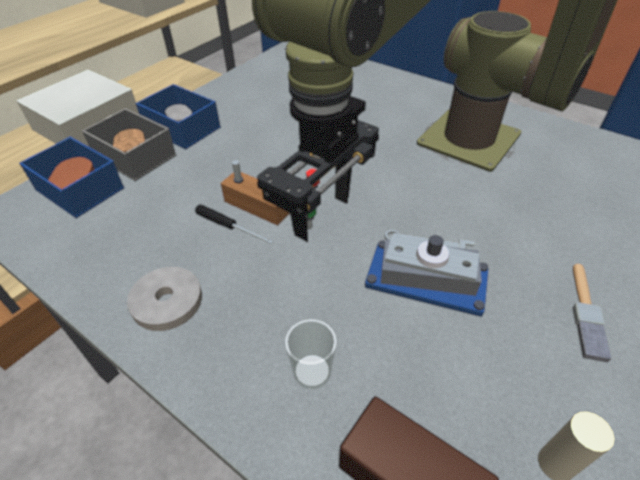

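View pics/side0.png

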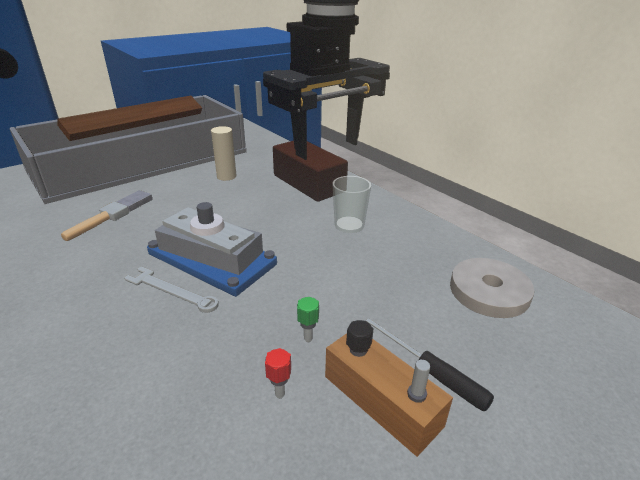

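The side view shows the black bolt knob at (360,335) and the pin at (420,380) in the rack. The cover holes are near (183,216) and (234,238), and the spindle top is at (205,207). The red and green knobs are decoys.

Run:
```python
from h import *
for n,u,v,z in [("pin collar",417,395,.061),("pin top",421.5,363,.105),("bolt top",359.5,327,.093),("bolt base",358,352,.06),("holeA",183,216,.07),("holeB",234,238,.07),("spin",205,206,.112),("green",307,301,.07),("red",278,355,.07)]:
    print(n,np.round(at("side",u,v,z),3))
for n,u,v,z in [("pintop",237,163,.105),("h1",398,249,.07),("h2",462,264,.07),("spin",436,238,.112),("tumb",312,372,0)]:
    print("scene",n,np.round(at("scene",u,v,z),3))
im=cv2.imread("pics/wrist0.png")
m=ctrl.camera_model("wrist");print(np.round(m["R"],2).tolist(),np.round(m["camera_matrix"],0).tolist())
s=ctrl.state();print(s["time_s"],np.round(s["eef_rot"],3).tolist(),s["wrist_force"])
```

```text
pin collar [ 0.518 -0.324  0.061]
pin top [ 0.523 -0.318  0.105]
bolt top [ 0.516 -0.23   0.093]
bolt base [ 0.51  -0.237  0.06 ]
holeA [0.472 0.183 0.07 ]
holeB [0.509 0.065 0.07 ]
spin [0.49  0.121 0.112]
green [ 0.51  -0.133  0.07 ]
red [ 0.425 -0.188  0.07 ]
scene pintop [ 0.525 -0.312  0.105]
scene h1 [0.512 0.071 0.07 ]
scene h2 [0.478 0.18  0.07 ]
scene spin [0.488 0.127 0.112]
scene tumb [0.769 0.068 0.   ]
[[1.0, -0.0, 0.0], [-0.0, -0.97, 0.26], [0.0, -0.26, -0.97]] [[405.0, 0.0, 323.0], [0.0, 405.0, 241.0], [0.0, 0.0, 1.0]]
1.05 [[0.0, 1.0, 0.0], [1.0, -0.0, -0.0], [-0.0, 0.0, -1.0]] [ 0.13837003 -0.57572611  0.57381844]
```

View pics/wrist0.png

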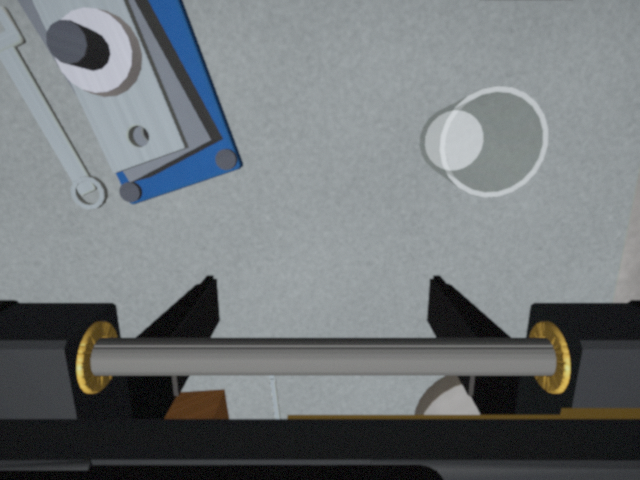

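The wrist view shows the cover turned relative to the block, with the near hole at (139,135). I'll look from closer above it.

Call:
{"method": "carry_out", "body": {
  "motion": [
    [[2.8,-6.4,1.2,0,0,0,-1],[2.8,-6.4,1.2,0,0,0,-1],[2.8,-6.4,1.2,0,0,0,-1],[2.8,-6.4,1.2,0,0,0,-1],[2.8,-6.4,1.2,0,0,0,-1],[2.8,-6.4,1.2,0,0,0,-1],[2.8,-6.4,1.2,0,0,0,-1]]
  ]
}}

```text
time_s: 1.75
position: [0.4912, 0.0697, 0.2024]
eef_rot: [[0.0, 1.0, 0.002], [1.0, -0.0, -0.0], [-0.0, 0.002, -1.0]]
wrist_force: [0.4, -1.0, -0.1]
grip_width: 0.0956
finger_force: 0.0
```

Run:
```python
from h import *
import json
s=ctrl.state();print(s["time_s"],np.round(s["position"],4))
m=ctrl.camera_model("wrist")
json.dump({k:np.array(m[k]).tolist() for k in("camera_matrix","R","t")},open("m1.json","w"))
im=save("wrist","w1")
cv2.imwrite("pics/w1c.png",cv2.resize(im[0:300,170:500],None,fx=2,fy=2,interpolation=cv2.INTER_CUBIC)[:,:,::-1])
```

```text
1.75 [0.4912 0.0697 0.2024]
```

View pics/w1c.png

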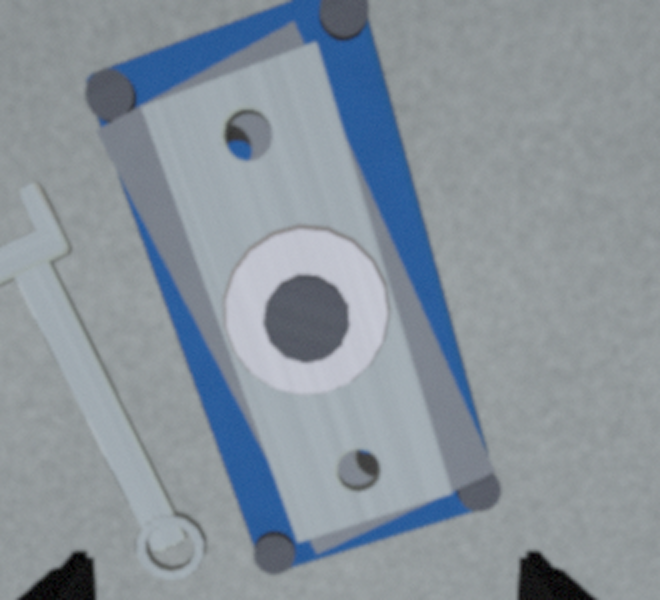

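The overhead view shows cover holes at crop (248,134) and (358,469). The block shows as crescents, to the left at the far hole and to the right at the near hole, so the block is turned clockwise-in-image from the cover.

Run:
```python
from h import *
import json
m=json.load(open("m1.json"))
P=lambda u,v,z:at("wrist",170+u/2,v/2,z,m)[:2]
hf,hn=P(248,134.5,.07),P(358,469,.07);c=(hf+hn)/2
print("far",hf,"near",hn,"mid",c,"d",np.linalg.norm(hf-hn)); print("spindle top",P(306,318,.112),"boss",P(306,310,.082))
ang=lambda a,b:np.degrees(np.arctan2(*(a-b)[::-1]))
print("cover ang",ang(hf,hn), "cover edges",ang(P(145,110,.07),P(298,541,.07)),ang(P(318,43,.07),P(451,489,.07)))
print("block ang L",ang(P(102,128,.06),P(250,420,.06)),"R",ang(P(375,200,.06),P(485,440,.06)),"diag",[P(*p,.06) for p in((102,128),(297,22),(315,552))])
print("fl-nl",ang(P(102,128,.06),P(315,552,.06)),"top edge",ang(P(102,128,.06),P(297,22,.06)))
im=cv2.imread("pics/w1.png")
for n,(u,v) in dict(far=(294,67),near=(349,234)).items():
  pass
cv2.imwrite("pics/w1h.png",np.hstack([cv2.resize(im[v-18:v+18,u-18:u+18],None,fx=11,fy=11,interpolation=cv2.INTER_CUBIC) for u,v in((294,67),(349,234))]))
```

```text
far [0.47281912 0.18407206] near [0.51063555 0.07090036] mid [0.49172734 0.12748621] d 0.11932273759134805
spindle top [0.49166044 0.12766338] boss [0.49173171 0.12834396]
cover ang 108.4770970411838 cover edges 108.35568116097521 108.39822915670814
block ang L 115.62080852967331 R 116.79055918022179 diag [array([0.42280547, 0.18759214]), array([0.48894816, 0.21975373]), array([0.49515259, 0.03519424])]
fl-nl 115.39486749979217 top edge -154.06887038966147
```

View pics/w1h.png

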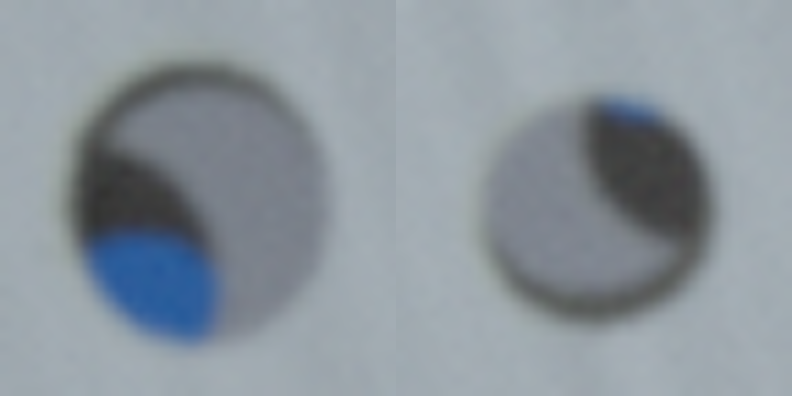

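The far hole's open crescent is on the left (-x) side and the near hole's is on the right, so the block is turned about 7.5° from the cover, roughly 7.9 mm at a hole. The block angle is about 116°. Next I'll look at the pin and bolt.

Call:
{"method": "carry_out", "body": {
  "motion": [
    [[-17.6,1.2,-1.5,0,0,0,-1],[-17.6,1.2,-1.5,0,0,0,-1],[-17.6,1.2,-1.5,0,0,0,-1],[-17.6,1.2,-1.5,0,0,0,-1],[-17.6,1.2,-1.5,0,0,0,-1],[-17.6,1.2,-1.5,0,0,0,-1],[-17.6,1.2,-1.5,0,0,0,-1],[-17.6,1.2,-1.5,0,0,0,-1]]
  ]
}}

```text
time_s: 2.6
position: [0.5174, -0.3311, 0.2358]
eef_rot: [[0.001, 1.0, 0.0], [1.0, -0.001, -0.0], [-0.0, 0.0, -1.0]]
wrist_force: [1.4, 0.3, -0.6]
grip_width: 0.0953
finger_force: 0.0
```

Call:
{"method": "carry_out", "body": {
  "motion": [
    [[0,0,0,0,0,0,-1],[0,0,0,0,0,0,-1],[0,0,0,0,0,0,-1]]
  ]
}}

```text
time_s: 2.9
position: [0.5172, -0.3273, 0.2351]
eef_rot: [[-0.0, 1.0, -0.001], [1.0, 0.0, 0.001], [0.001, -0.001, -1.0]]
wrist_force: [0.2, -0.2, 0.5]
grip_width: 0.0953
finger_force: 0.0
```

Run:
```python
from h import *
import json
s=ctrl.state();print(s["time_s"],np.round(s["position"],4))
m=ctrl.camera_model("wrist")
json.dump({k:np.array(m[k]).tolist() for k in("camera_matrix","R","t")},open("m2.json","w"))
im=save("wrist","w2")
print([(l,d["conf"],np.round(d["extent"])) for l in("pin_grip","bolt_grip","rack") for d in ctrl.spot_in("wrist",l)[:4]])
```

```text
2.9 [ 0.5172 -0.3273  0.2351]
[('pin_grip', 0.77, array([317., 205.,  24.,  32.])), ('bolt_grip', 0.87, array([168.,  15.,  53.,  57.])), ('bolt_grip', 0.78, array([302.,  73.,  42.,  49.])), ('rack', 0.72, array([282.,  54.,  84., 197.]))]
```

View pics/w2.png

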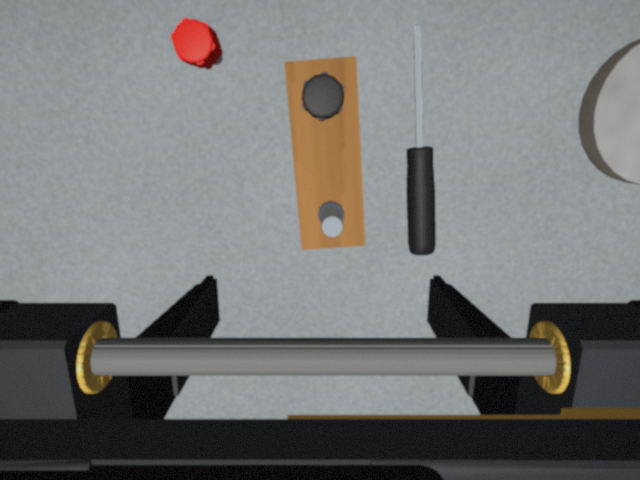

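The wrist view shows the pin top at (332,227) and the bolt knob top at (323,95).

Run:
```python
from h import *
import json
m=json.load(open("m2.json"))
g=cv2.imread("pics/w2.png",0)
print(at("wrist",332.3,227,.105,m),at("wrist",330.5,212,.061,m),at("wrist",323.3,94.5,.093,m))
c=[at("wrist",u,v,.055,m) for u,v in((286,62),(355,57),(365,245),(302,249))];print(np.mean(c,0),np.round(c,4))
for cc,r in(((332,227),14),((323,96),26)):
  x,y=cc;h=cv2.HoughCircles(cv2.resize(g[y-r:y+r,x-r:x+r],None,fx=8,fy=8,interpolation=cv2.INTER_CUBIC),cv2.HOUGH_GRADIENT,1,50,param1=80,param2=15,minRadius=8*8,maxRadius=25*8)
  print(None if h is None else [(x-r+a/8,y-r+b/8,q/8) for a,b,q in h[0][:3]])
```

```text
[ 0.52413497 -0.31975271  0.105     ] [ 0.52362553 -0.31732518  0.061     ] [ 0.51772934 -0.22883346  0.093     ]
[ 0.5210024  -0.27472215  0.055     ] [[ 0.4893 -0.2022  0.055 ]
 [ 0.5419 -0.1987  0.055 ]
 [ 0.5534 -0.3472  0.055 ]
 [ 0.4994 -0.3507  0.055 ]]
None
None
```

Call:
{"method": "carry_out", "body": {
  "motion": [
    [[0.3,0.28,2,0,0,0,-0.3],[0.3,0.28,4,0,0,0,-0.3],[0.3,0.28,5,0,0,0,-0.3],[0.3,0.28,6,0,0,0,-0.3],[0.3,0.28,6,0,0,0,-0.3],[0.3,0.28,6,0,0,0,1],[0.3,0.28,6,0,0,0,1],[0.3,0.28,6,0,0,0,1]]
  ]
}}

```text
time_s: 3.9
position: [0.5253, -0.3209, 0.088]
eef_rot: [[-0.0, 1.0, 0.003], [1.0, 0.0, -0.002], [-0.002, 0.003, -1.0]]
wrist_force: [-0.2, 0.8, 0.8]
grip_width: 0.0432
finger_force: 0.0
```

Call:
{"method": "carry_out", "body": {
  "motion": [
    [[0,0,0,0,0,0,1],[0,0,0,0,0,0,1],[0,0,0,0,0,0,1],[0,0,0,0,0,0,1],[0,0,0,0,0,0,1],[0,0,0,0,0,0,1]]
  ]
}}

```text
time_s: 4.5
position: [0.5241, -0.3203, 0.0858]
eef_rot: [[0.0, 1.0, 0.0], [1.0, -0.0, -0.0], [-0.0, 0.0, -1.0]]
wrist_force: [-0.5, -0.1, 2.4]
grip_width: 0.0156
finger_force: 30.0
```

Call:
{"method": "carry_out", "body": {
  "motion": [
    [[0,0,-1.5,0,0,0,1],[0,0,-3,0,0,0,1],[0,-0.2,-4.6,0,0,0,1],[2,-0.39,-4.6,0,0,0,1],[4,-0.39,-4.6,0,0,0,1],[6,-0.39,-4.6,0,0,0,1],[8,-0.39,-4.6,0,0,0,1],[9,-0.39,-4.6,0,0,0,1]]
  ]
}}

```text
time_s: 5.3
position: [0.5136, -0.0919, 0.1999]
eef_rot: [[-0.002, 1.0, -0.001], [1.0, 0.002, 0.001], [0.001, -0.001, -1.0]]
wrist_force: [0.6, -0.2, -1.5]
grip_width: 0.0154
finger_force: 30.0
```

Call:
{"method": "carry_out", "body": {
  "motion": [
    [[2,0,0,0,0,0,1],[4,0,0,0,0,0,1],[5.5,0,0,0,0,0,1],[6.68,0,0,0,0,0,1],[6.68,0,0,0,0,0,1],[6.68,0,0,0,0,0,1],[6.68,0,0,0,0,0,1],[6.68,0,0,0,0,0,1]]
  ]
}}

```text
time_s: 6.1
position: [0.5144, 0.0708, 0.2004]
eef_rot: [[0.002, 1.0, -0.0], [1.0, -0.002, -0.0], [-0.0, -0.0, -1.0]]
wrist_force: [0.1, 0.3, -0.7]
grip_width: 0.0155
finger_force: 30.0
```

Run:
```python
from h import *
s=ctrl.state();print(s["time_s"],np.round(s["position"],4),s["grip_width"],np.round(s["wrist_force"],2))
a=save("side","s3");w=save("wrist","w3");b=save("scene","sc3")
print(proj("side",[0.5106,.0706,.07]),proj("side",s["position"]-np.array([0,0,.0768])),proj("scene",s["position"]-np.array([0,0,.0768])),proj("wrist",s["position"]-np.array([0,0,.0768])))
r=lambda i,u,v:cv2.resize(i[v-45:v+45,u-60:u+60],(400,300),interpolation=cv2.INTER_CUBIC)
cv2.imwrite("pics/c3.png",np.vstack([np.hstack([r(a,234,225),r(b,398,240)]),np.hstack([r(w,323,270),r(w,323,230)])])[:,:,::-1])
```

```text
6.1 [0.5144 0.0708 0.2004] 0.015479162836418111 [ 0.05  0.27 -0.74]
[233.50888339 236.22561271] [232.43908663 207.35810578] [400.75970555 228.63615692] [322.4873222  259.74885703]
```

View pics/c3.png

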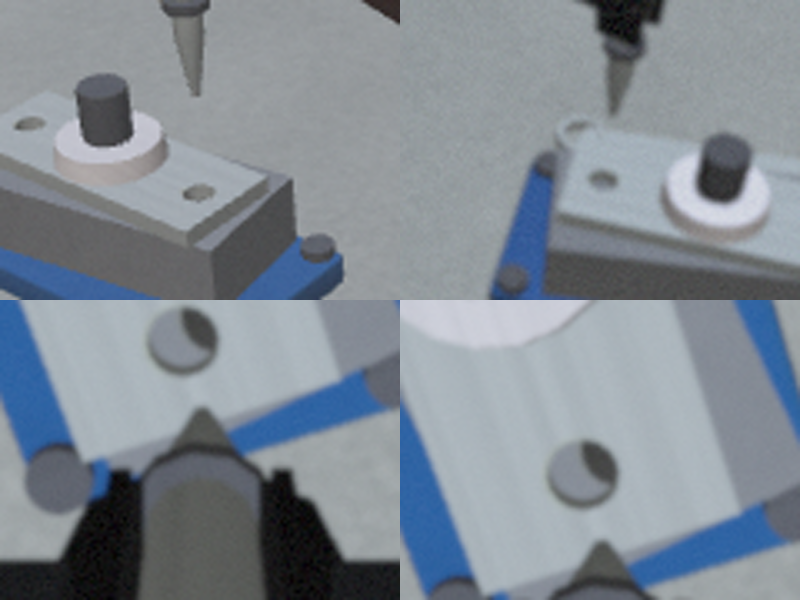

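The tip sits where predicted, within about 1 mm in every view. Going down into the overlap.

Call:
{"method": "carry_out", "body": {
  "motion": [
    [[0.03,0,1,0,0,0,1],[0.03,0,1.8,0,0,0,1],[0.03,0,2.0,0,0,0,1],[0.03,0,2.1,0,0,0,1],[0.03,0,2.2,0,0,0,1],[0.03,0,2.3,0,0,0,1],[0.03,0,2.4,0,0,0,1],[0.03,0,2.4,0,0,0,1]]
  ]
}}

```text
time_s: 7.05
position: [0.5144, 0.0726, 0.1406]
eef_rot: [[-0.0, 1.0, 0.0], [1.0, 0.0, -0.0], [-0.0, 0.0, -1.0]]
wrist_force: [-0.3, 0.1, -0.8]
grip_width: 0.0156
finger_force: 30.0
```

Call:
{"method": "carry_out", "body": {
  "motion": [
    [[0,0,0.06,0,0,0,1],[0,0,0.12,0,0,0,1],[0,0,0.12,0,0,0,1],[0,0,0.12,0,0,0,1]]
  ]
}}

```text
time_s: 7.45
position: [0.5143, 0.0726, 0.1375]
eef_rot: [[-0.0, 1.0, -0.0], [1.0, 0.0, -0.0], [-0.0, -0.0, -1.0]]
wrist_force: [-0.1, -0.0, -1.4]
grip_width: 0.0155
finger_force: 30.0
```

Call:
{"method": "carry_out", "body": {
  "motion": [
    [[-0.03,0,0.05,0,0,0,1],[-0.03,0,0.1,0,0,0,1],[-0.03,0,0.15,0,0,0,1],[-0.03,0,0.15,0,0,0,1]]
  ]
}}

```text
time_s: 7.85
position: [0.5142, 0.0717, 0.1335]
eef_rot: [[0.0, 1.0, -0.001], [1.0, -0.0, -0.0], [-0.0, -0.001, -1.0]]
wrist_force: [-0.6, -1.0, -1.4]
grip_width: 0.0152
finger_force: 30.0
```

Call:
{"method": "carry_out", "body": {
  "motion": [
    [[0,0,0.05,0,0,0,1],[0,0,0.1,0,0,0,1],[0,0,0.15,0,0,0,1],[0,0,0.15,0,0,0,1]]
  ]
}}

```text
time_s: 8.25
position: [0.514, 0.0717, 0.1297]
eef_rot: [[-0.0, 1.0, -0.001], [1.0, 0.0, -0.0], [-0.0, -0.001, -1.0]]
wrist_force: [-2.4, -1.2, 0.8]
grip_width: 0.0155
finger_force: 30.0
```

Contact is with the cover on its +x side, as planned. Easing sideways towards the block hole.

Call:
{"method": "carry_out", "body": {
  "motion": [
    [[0.02,0.04,0,0,0,0,1],[0.04,0.08,0,0,0,0,1],[0.05,0.12,0,0,0,0,1],[0.06,0.16,0,0,0,0,1],[0.06,0.16,0,0,0,0,1],[0.06,0.16,0,0,0,0,1]]
  ]
}}

```text
time_s: 8.85
position: [0.5181, 0.0736, 0.1298]
eef_rot: [[-0.0, 1.0, -0.001], [1.0, 0.0, 0.0], [0.0, -0.001, -1.0]]
wrist_force: [-4.1, -0.0, -0.4]
grip_width: 0.0152
finger_force: 30.0
```

Call:
{"method": "carry_out", "body": {
  "motion": [
    [[0,0,0.06,0,0,0,1],[0,0,0.12,0,0,0,1],[0,0,0.18,0,0,0,1],[0,0,0.24,0,0,0,1],[0,0,0.24,0,0,0,1]]
  ]
}}

```text
time_s: 9.35
position: [0.5186, 0.0732, 0.1239]
eef_rot: [[0.0, 1.0, 0.001], [1.0, -0.0, -0.0], [-0.0, 0.001, -1.0]]
wrist_force: [-2.0, -0.5, 0.5]
grip_width: 0.0154
finger_force: 30.0
```

Call:
{"method": "carry_out", "body": {
  "motion": [
    [[0,0,0.06,0,0,0,1],[0,0,0.12,0,0,0,1],[0,0,0.18,0,0,0,1],[0,0,0.24,0,0,0,1],[0,0,0.24,0,0,0,1]]
  ]
}}

```text
time_s: 9.85
position: [0.5182, 0.0733, 0.1176]
eef_rot: [[-0.0, 1.0, -0.0], [1.0, 0.0, -0.0], [-0.0, -0.0, -1.0]]
wrist_force: [-3.4, -0.8, -0.0]
grip_width: 0.0159
finger_force: 30.0
```

Call:
{"method": "carry_out", "body": {
  "motion": [
    [[0,0,0.06,0,0,0,1],[0,0,0.12,0,0,0,1],[0,0,0.12,0,0,0,1]]
  ]
}}

```text
time_s: 10.15
position: [0.5183, 0.0733, 0.1146]
eef_rot: [[-0.0, 1.0, -0.0], [1.0, 0.0, 0.0], [0.0, -0.0, -1.0]]
wrist_force: [-2.1, 0.3, 1.2]
grip_width: 0.0154
finger_force: 30.0
```

Call:
{"method": "carry_out", "body": {
  "motion": [
    [[0,0,0.05,0,0,0,1],[0,0,0.1,0,0,0,1],[0,0,0.1,0,0,0,1]]
  ]
}}

```text
time_s: 10.45
position: [0.5182, 0.0733, 0.1121]
eef_rot: [[0.0, 1.0, -0.0], [1.0, -0.0, -0.0], [-0.0, -0.0, -1.0]]
wrist_force: [-3.4, -1.0, -0.1]
grip_width: 0.0158
finger_force: 30.0
```

Call:
{"method": "carry_out", "body": {
  "motion": [
    [[0,0,0.04,0,0,0,1],[0,0,0.08,0,0,0,1],[0,0,0.08,0,0,0,1]]
  ]
}}

```text
time_s: 10.75
position: [0.5183, 0.0733, 0.1103]
eef_rot: [[0.0, 1.0, -0.0], [1.0, -0.0, 0.0], [0.0, -0.0, -1.0]]
wrist_force: [-2.3, -0.8, -0.0]
grip_width: 0.0157
finger_force: 30.0
```

Call:
{"method": "carry_out", "body": {
  "motion": [
    [[0,0,0.04,0,0,0,1],[0,0,0.08,0,0,0,1],[0,0,0.08,0,0,0,1]]
  ]
}}

```text
time_s: 11.05
position: [0.5183, 0.0734, 0.1084]
eef_rot: [[-0.0, 1.0, 0.0], [1.0, 0.0, 0.0], [0.0, 0.0, -1.0]]
wrist_force: [-1.6, -0.1, 0.1]
grip_width: 0.0155
finger_force: 30.0
```

Call:
{"method": "carry_out", "body": {
  "motion": [
    [[0,0,0.03,0,0,0,1],[0,0,0.06,0,0,0,1],[0,0,0.06,0,0,0,1]]
  ]
}}

```text
time_s: 11.35
position: [0.5183, 0.0733, 0.1069]
eef_rot: [[-0.0, 1.0, 0.0], [1.0, 0.0, -0.0], [-0.0, 0.0, -1.0]]
wrist_force: [-2.3, -0.7, 0.0]
grip_width: 0.0155
finger_force: 30.0
```

Call:
{"method": "carry_out", "body": {
  "motion": [
    [[0,0,0.03,0,0,0,1],[0,0,0.06,0,0,0,1],[0,0,0.06,0,0,0,1]]
  ]
}}

```text
time_s: 11.65
position: [0.5184, 0.0733, 0.1054]
eef_rot: [[0.0, 1.0, 0.0], [1.0, -0.0, -0.0], [-0.0, 0.0, -1.0]]
wrist_force: [-3.3, -0.1, 0.0]
grip_width: 0.0155
finger_force: 30.0
```

Call:
{"method": "carry_out", "body": {
  "motion": [
    [[0,0,0.03,0,0,0,1],[0,0,0.06,0,0,0,1],[0,0,0.06,0,0,0,1]]
  ]
}}

```text
time_s: 11.95
position: [0.5184, 0.0733, 0.1039]
eef_rot: [[-0.0, 1.0, 0.0], [1.0, 0.0, 0.0], [0.0, 0.0, -1.0]]
wrist_force: [-2.7, -0.6, 1.0]
grip_width: 0.0155
finger_force: 30.0
```

Call:
{"method": "carry_out", "body": {
  "motion": [
    [[0,0,0.03,0,0,0,1],[0,0,0.06,0,0,0,1],[0,0,0.06,0,0,0,1]]
  ]
}}

```text
time_s: 12.25
position: [0.5184, 0.0733, 0.1024]
eef_rot: [[0.0, 1.0, 0.0], [1.0, -0.0, 0.0], [0.0, 0.0, -1.0]]
wrist_force: [-2.4, -0.7, 0.3]
grip_width: 0.0156
finger_force: 30.0
```

Call:
{"method": "carry_out", "body": {
  "motion": [
    [[0,0,0.03,0,0,0,1],[0,0,0.05,0,0,0,1],[0,0,0.05,0,0,0,1]]
  ]
}}

```text
time_s: 12.55
position: [0.5184, 0.0733, 0.1012]
eef_rot: [[0.0, 1.0, 0.0], [1.0, -0.0, -0.0], [-0.0, 0.0, -1.0]]
wrist_force: [-2.2, -0.9, 0.9]
grip_width: 0.0153
finger_force: 30.0
```

Call:
{"method": "carry_out", "body": {
  "motion": [
    [[0,0,0.03,0,0,0,1],[0,0,0.03,0,0,0,1],[0,0,0.03,0,0,0,-0.3],[0,0,0.03,0,0,0,-0.3],[0,0,0.03,0,0,0,-0.3],[0,0,0.03,0,0,0,-0.3],[0,0,0.03,0,0,0,-0.3],[0,0,0.03,0,0,0,-0.3]]
  ]
}}

```text
time_s: 13.35
position: [0.5184, 0.0734, 0.1005]
eef_rot: [[-0.0, 1.0, 0.0], [1.0, 0.0, 0.0], [0.0, 0.0, -1.0]]
wrist_force: [-0.5, 0.1, 0.1]
grip_width: 0.0575
finger_force: 0.0
```

Call:
{"method": "carry_out", "body": {
  "motion": [
    [[0,0,-1,0,0,0,-0.3],[0,0,-2.5,0,0,0,-0.3],[0,-0.4,-4.1,0,0,0,-0.3],[0,-1.1,-4.1,0,0,0,-0.3],[0,-1.1,-4.1,0,0,0,-0.3],[0,-1.1,-4.1,0,0,0,-0.3]]
  ]
}}

```text
time_s: 13.95
position: [0.4906, 0.0733, 0.2023]
eef_rot: [[0.0, 1.0, -0.001], [1.0, -0.0, -0.0], [-0.0, -0.001, -1.0]]
wrist_force: [0.4, -0.1, 0.6]
grip_width: 0.0618
finger_force: 0.0
```

Run:
```python
from h import *
import json
s=ctrl.state();print(s["time_s"],np.round(s["position"],4))
m=ctrl.camera_model("wrist")
json.dump({k:np.array(m[k]).tolist() for k in("camera_matrix","R","t")},open("m4.json","w"))
im=save("wrist","w4")
u,v=np.round(proj("wrist",[.4655,.1815,.07],m)).astype(int);print(u,v)
a=cv2.resize(im[0:300,170:500],(400,364));b=cv2.resize(im[v-20:v+20,u-20:u+20],(364,364),interpolation=cv2.INTER_CUBIC)
cv2.imwrite("pics/c4.png",np.hstack([a,b])[:,:,::-1])
```

```text
13.95 [0.4906 0.0733 0.2023]
284 77
```

View pics/c4.png

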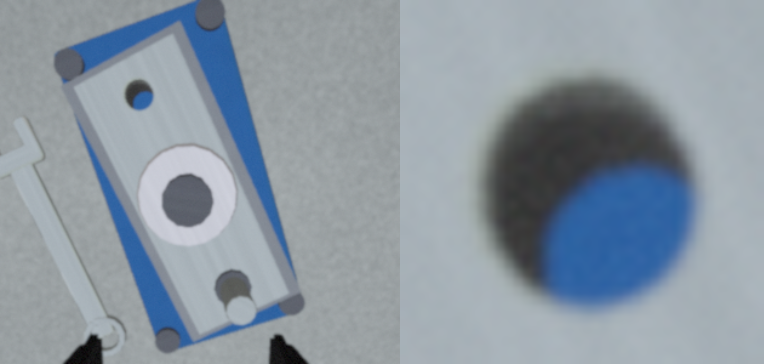

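The holes are now in line: the far hole is open down to the blue foot, with its centre near full-image (285,78). The pin is seated. Now fetching the bolt.

Call:
{"method": "carry_out", "body": {
  "motion": [
    [[-2,0.5,0,0,0,0,-0.3],[-4,1,0,0,0,0,-0.3],[-6,1.08,0,0,0,0,-0.3],[-8,1.08,0,0,0,0,-0.3],[-10,1.08,0,0,0,0,-0.3],[-11.5,1.08,0,0,0,0,-0.3],[-12.1,1.08,0,0,0,0,-0.3],[-12.1,1.08,0,0,0,0,-0.3]]
  ]
}}

```text
time_s: 14.8
position: [0.5175, -0.2306, 0.2015]
eef_rot: [[0.003, 1.0, -0.002], [1.0, -0.003, 0.002], [0.001, -0.002, -1.0]]
wrist_force: [0.2, 1.9, -0.3]
grip_width: 0.0619
finger_force: 0.0
```

Run:
```python
from h import *
import json
m=json.load(open("m4.json"))
f=at("wrist",285.1,78.1,.07,m);print("far",f,"pin top",at("wrist",170+240/400*330*1,309*300/364,.12,m))
s=np.array([.4917,.1277]);pin=np.array([.5184,.074]);print("sym",2*s-pin)
print(ctrl.state()["position"])
```

```text
far [0.4659048  0.18109806 0.07      ] pin top [0.51822001 0.07460312 0.12      ]
sym [0.465  0.1814]
[ 0.51747808 -0.23062193  0.20146896]
```

Call:
{"method": "carry_out", "body": {
  "motion": [
    [[0.04,0,1.5,0,0,0,-0.3],[0.04,0,3,0,0,0,-0.3],[0.04,0,4.2,0,0,0,-0.3],[0.04,0,4.8,0,0,0,-0.3],[0.04,0,4.8,0,0,0,-0.3],[0.04,0,4.8,0,0,0,-0.3],[0.04,0,4.8,0,0,0,1],[0.04,0,4.8,0,0,0,1]]
  ]
}}

```text
time_s: 15.6
position: [0.5191, -0.2287, 0.0852]
eef_rot: [[-0.0, 1.0, 0.003], [1.0, 0.0, -0.002], [-0.002, 0.003, -1.0]]
wrist_force: [0.0, 0.1, 0.2]
grip_width: 0.0512
finger_force: 0.0
```

Call:
{"method": "carry_out", "body": {
  "motion": [
    [[0,0,0,0,0,0,1],[0,0,0,0,0,0,1],[0,0,0,0,0,0,1],[0,0,0,0,0,0,1]]
  ]
}}

```text
time_s: 16.0
position: [0.5179, -0.2284, 0.0835]
eef_rot: [[0.0, 1.0, 0.0], [1.0, -0.0, -0.0], [-0.0, 0.0, -1.0]]
wrist_force: [-1.5, 0.6, 2.5]
grip_width: 0.0295
finger_force: 30.0
```

Call:
{"method": "carry_out", "body": {
  "motion": [
    [[0,0,-1.5,0,0,0,1],[0,0,-3.2,0,0,0,1],[0,0,-4.7,0,0,0,1],[2,-1,-4.7,0,0,0,1],[4,-2.1,-4.7,0,0,0,1],[6,-2.1,-4.7,0,0,0,1],[8,-2.1,-4.7,0,0,0,1],[9,-2.1,-4.7,0,0,0,1]]
  ]
}}

```text
time_s: 16.8
position: [0.4644, -0.0009, 0.2003]
eef_rot: [[-0.001, 1.0, 0.0], [1.0, 0.001, 0.001], [0.001, 0.0, -1.0]]
wrist_force: [0.7, 0.3, -1.0]
grip_width: 0.0293
finger_force: 30.0
```

Call:
{"method": "carry_out", "body": {
  "motion": [
    [[2,0,0,0,0,0,1],[4,0,0,0,0,0,1],[6,0,0,0,0,0,1],[7.42,0,0,0,0,0,1],[7.42,0,0,0,0,0,1],[7.42,0,0,0,0,0,1],[7.42,0,0,0,0,0,1]]
  ]
}}

```text
time_s: 17.5
position: [0.4652, 0.1815, 0.2002]
eef_rot: [[0.001, 1.0, -0.001], [1.0, -0.001, -0.001], [-0.001, -0.001, -1.0]]
wrist_force: [0.9, -0.5, -1.2]
grip_width: 0.0291
finger_force: 30.0
```

Run:
```python
from h import *
s=ctrl.state();p=np.array(s["position"]);print(s["time_s"],np.round(p,4),s["grip_width"])
a=save("side","s5");w=save("wrist","w5");b=save("scene","sc5")
foot=p+[0,-.0009,-.0625];o=[]
for c,i in(("side",a),("scene",b),("wrist",w)):
    q=proj(c,foot);h=proj(c,[.4655,.1813,.07]);k=((q+h)/2).astype(int) if c!="wrist" else h.astype(int)
    k=np.array([min(max(k[0],45),594),min(max(k[1],60),419)])
    print(c,q-k+[45,60],h-k+[45,60])
    o.append(cv2.resize(i[k[1]-60:k[1]+60,k[0]-45:k[0]+45],(264,352),interpolation=cv2.INTER_CUBIC))
cv2.imwrite("pics/c5.png",np.hstack(o)[:,:,::-1])
```

```text
17.5 [0.4652 0.1815 0.2002] 0.02908453124232218
side [42.45850945 43.11616546] [48.83362208 77.51765578]
scene [49.85565029 46.90269985] [40.87960884 74.07744148]
wrist [45.13632513 92.01778224] [45.60851071 60.7576739 ]
```

View pics/c5.png

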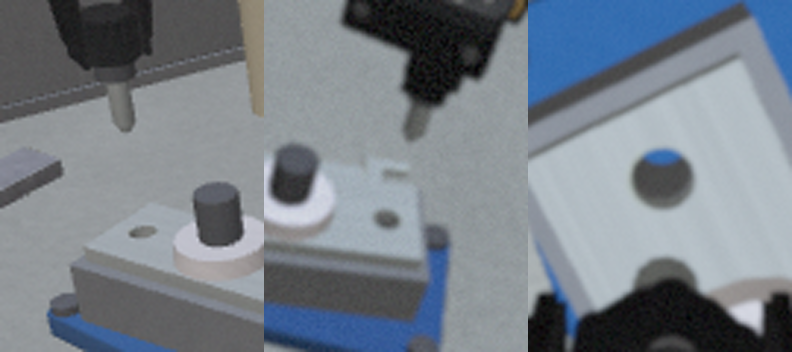

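The views agree with the predictions within about 0.5 mm. Going down.

Call:
{"method": "carry_out", "body": {
  "motion": [
    [[0.02,0,1,0,0,0,1],[0.02,0,2,0,0,0,1],[0.02,0,2.4,0,0,0,1],[0.02,0,2.6,0,0,0,1],[0.02,0,2.7,0,0,0,1],[0.02,0,2.8,0,0,0,1],[0.02,0,2.9,0,0,0,1],[0.02,0,2.9,0,0,0,1]]
  ]
}}

```text
time_s: 18.45
position: [0.4656, 0.1829, 0.1284]
eef_rot: [[-0.0, 1.0, 0.001], [1.0, 0.0, 0.0], [0.0, 0.001, -1.0]]
wrist_force: [-0.5, -0.0, -0.9]
grip_width: 0.0298
finger_force: 30.0
```

Call:
{"method": "carry_out", "body": {
  "motion": [
    [[0,0,0.1,0,0,0,1],[0,0,0.2,0,0,0,1],[0,0,0.3,0,0,0,1],[0,0,0.3,0,0,0,1]]
  ]
}}

```text
time_s: 18.85
position: [0.465, 0.1828, 0.12]
eef_rot: [[-0.0, 1.0, -0.001], [1.0, 0.0, -0.0], [-0.0, -0.001, -1.0]]
wrist_force: [-0.4, -0.3, -0.7]
grip_width: 0.0297
finger_force: 30.0
```

Call:
{"method": "carry_out", "body": {
  "motion": [
    [[-0.02,0.01,0.1,0,0,0,1],[-0.02,0.01,0.2,0,0,0,1],[-0.02,0.01,0.3,0,0,0,1],[-0.02,0.01,0.3,0,0,0,1]]
  ]
}}

```text
time_s: 19.25
position: [0.4653, 0.1822, 0.1125]
eef_rot: [[0.0, 1.0, -0.001], [1.0, -0.0, -0.0], [-0.0, -0.001, -1.0]]
wrist_force: [0.1, 0.3, -0.6]
grip_width: 0.0297
finger_force: 30.0
```

Call:
{"method": "carry_out", "body": {
  "motion": [
    [[0,0,0.1,0,0,0,1],[0,0,0.2,0,0,0,1],[0,0,0.3,0,0,0,1],[0,0,0.3,0,0,0,1]]
  ]
}}

```text
time_s: 19.65
position: [0.4653, 0.1823, 0.105]
eef_rot: [[-0.0, 1.0, -0.001], [1.0, 0.0, -0.0], [-0.0, -0.001, -1.0]]
wrist_force: [-0.3, -0.3, -0.9]
grip_width: 0.0293
finger_force: 30.0
```

Call:
{"method": "carry_out", "body": {
  "motion": [
    [[0,0,0.06,0,0,0,1],[0,0,0.12,0,0,0,1],[0,0,0.16,0,0,0,1],[0,0,0.16,0,0,0,1]]
  ]
}}

```text
time_s: 20.05
position: [0.4655, 0.1823, 0.1014]
eef_rot: [[0.0, 1.0, -0.0], [1.0, -0.0, -0.0], [-0.0, -0.0, -1.0]]
wrist_force: [-0.4, -0.2, -0.4]
grip_width: 0.0293
finger_force: 30.0
```

Call:
{"method": "carry_out", "body": {
  "motion": [
    [[0,0,0.04,0,0,0,1],[0,0,0.08,0,0,0,1],[0,0,0.11,0,0,0,1],[0,0,0.11,0,0,0,1]]
  ]
}}

```text
time_s: 20.45
position: [0.4656, 0.1823, 0.0988]
eef_rot: [[0.0, 1.0, -0.0], [1.0, -0.0, -0.0], [-0.0, -0.0, -1.0]]
wrist_force: [-0.0, 0.9, -0.9]
grip_width: 0.0294
finger_force: 30.0
```

Call:
{"method": "carry_out", "body": {
  "motion": [
    [[0,0,0.01,0,0,0,1],[0,0,0.02,0,0,0,1],[0,0,0.02,0,0,0,1]]
  ]
}}

```text
time_s: 20.75
position: [0.4657, 0.1823, 0.0986]
eef_rot: [[-0.0, 1.0, -0.0], [1.0, 0.0, -0.0], [-0.0, -0.0, -1.0]]
wrist_force: [-1.2, 0.1, 1.2]
grip_width: 0.0293
finger_force: 30.0
```

Seated, with a first touch of force. Releasing and rising.

Call:
{"method": "carry_out", "body": {
  "motion": [
    [[0,0,0,0,0,0,-0.3],[0,0,0,0,0,0,-0.3],[0,0,0,0,0,0,-0.3],[0,0,0,0,0,0,-0.3],[0,0,0,0,0,0,-0.3],[0,0,0,0,0,0,-0.3],[0,0,0,0,0,0,-0.3]]
  ]
}}

```text
time_s: 21.45
position: [0.4656, 0.1823, 0.0983]
eef_rot: [[0.0, 1.0, -0.0], [1.0, -0.0, -0.0], [-0.0, -0.0, -1.0]]
wrist_force: [-0.5, -0.0, 0.4]
grip_width: 0.0619
finger_force: 0.0
```

Call:
{"method": "carry_out", "body": {
  "motion": [
    [[0,0,-1,0,0,0,-0.3],[0,0,-2,0,0,0,-0.3],[0,0,-4,0,0,0,-0.3],[-1,0,-5,0,0,0,-0.3],[-3,0,-5,0,0,0,-0.3],[-4.4,0,-5,0,0,0,-0.3],[-4.4,0,-5,0,0,0,-0.3],[-4.4,0,-5,0,0,0,-0.3]]
  ]
}}

```text
time_s: 22.25
position: [0.4656, 0.0719, 0.2233]
eef_rot: [[0.002, 1.0, 0.0], [1.0, -0.002, 0.0], [0.0, 0.0, -1.0]]
wrist_force: [0.3, 0.3, 0.6]
grip_width: 0.0621
finger_force: 0.0
```

Run:
```python
from h import *
s=ctrl.state();print(s["time_s"],np.round(s["position"],4),s["grip_width"])
a=save("side","s6");w=save("wrist","w6")
print("side pin",proj("side",[.5184,.074,.12]),"bolt",proj("side",[.4655,.1814,.108]))
print("wrist pin",proj("wrist",[.5184,.074,.12]),"bolt",proj("wrist",[.4655,.1814,.108]))
cv2.imwrite("pics/c6.png",np.hstack([cv2.resize(a[150:300,130:290],(400,375)),cv2.resize(w[0:300,160:480],(400,375))])[:,:,::-1])
```

```text
22.25 [0.4656 0.0719 0.2233] 0.062141610616351185
side pin [233.88488049 207.78306624] bolt [176.29619932 198.48871569]
wrist pin [402.85307522 245.77567705] bolt [322.48174098  73.37912233]
```

View pics/c6.png

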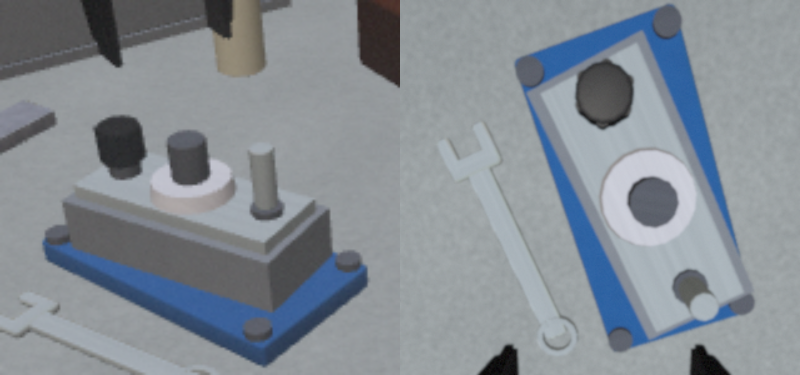

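Both parts are upright and seated: the pin's collar and the bolt's shoulder are on the cover, at the predicted pixels. Handing in.

```bash
python3 -c "
from cell import ctrl
print(ctrl.close_job())"
```

```text
the job is handed in; nothing more can be done
None
```

The drift pin is fully down in one cover hole, the knob bolt is home in the other and released, and the job was handed in at about 22 s; the hand-in returned no verdict, so I only have my own camera and force checks that it is right.

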